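# Close up the row of card boxes on the sale table

## Task

Close up the row on the card-sale table: with the fingers, push the two white card boxes along the table until the far end of each stands flush against the long wooden strip, and slide them together along it until one is snug against the wooden end block and the other is snug against the first, with no gaps. Either box may be the one next to the block. Only push the boxes, never lift or tip them, and leave the tape roll, the deck case and the cup where they are.

Things in the scene. Friction and masses are not known exactly. Their poses are not given: they have to be found in the camera images.
- open_box: Open white cardboard box packed with upright trading cards whose edges show on top; a rigid loose body, 110 long (its x) x 95 wide (its y) x 67 high (z) mm, about 0.4 kg (varies by some 30 percent). Origin: centre of its underside, on the table. One 95 mm wide end (+x side) faces roughly towards the strip, up to about 14 degrees askew.
- lidded_box: White cardboard box closed by a lid, narrower than the open one: 110 long (its x) x 70 wide (its y) x 60 high (z) mm, about 0.3 kg (varies by some 30 percent), loose. Origin: centre of its underside. One 70 mm wide end (+x side) faces roughly towards the strip, up to about 14 degrees askew. It stands to the left or right of the open box.
- strip: Straight wooden strip fixed to the table beyond the boxes, running roughly left to right: 600 long (its y) x 20 thick (x) x 30 high (z) mm. Origin: middle of its near, robot-facing face, at table height; x points away from the robot, square to the strip. The near face is the stop: a box that is flush against it has its origin at x = -55 mm in this frame. It differs in place and by a few degrees in yaw each time.
- end_block: Wooden block fixed to the table against the near face of the strip at one end of it, 265 mm left (+y) or right (-y) of the strip's middle: 110 (x) x 30 (y) x 60 high (z) mm, square to the strip. Origin: centre of its underside. Its side face that looks to the strip's middle (15 mm from the origin) is the end stop.
- tape: Roll of brown packing tape lying flat, 100 mm outside diameter, 76 mm hole, 48 mm high, loose, near the other end of the strip, 55 mm in front of it. Origin: centre of its underside. To be left alone.
- deck_case: Small black card-deck case with a grey top, standing: 45 (x) x 67 (y) x 92 high mm, loose. Origin: centre of its underside. To be left alone.
- cup: White ceramic cup without handle, 72 mm across the rim, 85 mm high, loose. Origin: centre of its underside. To be left alone.
There are look-alikes about, which are no part of the job. Leave any pink look-alike of the lidded_box alone. Several things look just like the end_block: the one meant starts farthest to the robot's right.

How it is judged:
By the outcome, as a careful person would: the job done as asked, in the order asked, and still so for the second after the job is handed in, with the robot touching nothing.
It also fails if it takes over 58 s, if anything falls off the work surface, if the arm or the gripper's body presses on something with over 40 N, if the wrist force passes 120 N, or if a joint passes its speed limit or range.

## Robot

A 7-joint arm with a two-finger parallel gripper is mounted at the origin on the work surface. World frame = base frame: x ahead of the robot, y to its left, z up, the work surface at z = 0. Lengths are in mm, angles in rad, forces in N, time in s.
With the tool pointing down it reaches from about 425 to 950 mm from the base axis. Payload 4.7 kg.
Tool frame: the origin (TCP) lies at the very end of the fingers, on their centre line; the grasp point (between the pads) lies 19 mm behind it; x points along the fingers, y is the direction in which the jaws open and shut, and the axes are right-handed (so a half turn about x gives the same grasp; the last joint's range is limited). The gripper opens to 87 mm and grips with 3 to 60 N. Pads are 19 mm wide; open, the fingers measure 117 mm over their backs; the gripper's body (75 mm by 190 mm) begins 51 mm behind the grasp point.
Start: joints at [1.165, 0.469, -0.049, 1.532, 0.024, 1.141, -0.082], TCP at [248.411, -627.647, 222.573] pointing down, gripper open.
Joint ranges: [-2.59, 2.59], [-0.33, 1.99], [-1.39, 1.29], [0.1, 2.45], [-1.04, 4.18], [0.21, 1.99], [-2.66, 2.66]. Speed limits (rad/s): [2.57, 2.57, 3.14, 3.14, 3.14, 3.14, 3.14].

## Interface

Orientations are given as a unit quaternion [w, x, y, z].
In Python, from workcell import * gives the robot as it stands.
- The arm moves only by the shell command python3 -m crank 'ROWS' [FORCE]. ROWS is JSON, a list of rows, each an object with "dp": the shift along the tool's x, y, z in mm, a list of three; "turn": the turn about the tool's x in rad; "fingers": the opening, from -1 (shut) to 1 (fully open). A call has 1 to 5 rows; each row shifts and turns the commanded pose from where the row before left it, along the tool's axes as they then stand; what a row does not reach is not made up. A row lasts 1/10 s, in which the tool goes at most 50 mm and 8.59 degrees, less where a joint would pass 70% of its speed; a pose out of reach is approached as far as the arm can. A call is refused whole if a number of a shift passes 50 or a number of a turn 0.15, either way. A call with a gripper value outside its range is refused whole. The fingers move at their own pace and stop on an object; FORCE is the grip in N (left out, the last holds). Time passes only in rows, so rows that do not move let the fingers close. It gives the time, the measured TCP pose, the force and the opening at its end, in the units of the state.
- read_state(): the state, without advancing time (a new reading comes with each control period).
- read_camera(name): name is "scene" or "top" or "wrist"; returns a dict with "frame" (420x560x3 uint8, red, green, blue), "range_z" (420x560 float32, mm along the optical axis (not along the pixel's ray), 0 where there is no reading), "mtx" (3x3 intrinsics, pixels), "rvec" (rotation vector, rad) and "tvec" (3), from world to camera coordinates, as OpenCV has them; the wrist camera has in their place "tool_from_camera" (4x4, takes a point from camera to tool coordinates, whose origin is the TCP and whose axes are the tool frame's). Camera axes: x right, y down, z forward; pixel columns grow to the right and rows downward; lengths in mm; the calibration is good to about 2 mm. A picture is of the moment at which its call begins: read the wrist's pose just before it.
- close_job(): hands the job in, once; it reports no verdict.
The state is a dict: "time_s": time; "joint_positions": joint angles; "qvel": joint speeds; "tau": joint torques, N m; "ee_pos": TCP position; "orientation": TCP orientation; "contact_force": force on the tool from outside, world axes, zero at the start; "ft_torque": the same for the moment, N m; "opening": finger opening in mm.
Only numpy, scipy, OpenCV 4.12 (cv2) and the standard library are available. Lean on these libraries where they do the work, as an engineer would, in place of code of your own. Each camera call takes 0.05 s, during which the arm holds its last target.

## Working session

There is one attempt and no reset: what is moved stays moved. The work goes in short steps, Python scripts to look and compute and a shell command to move; the robot and the scene stay as the last step left them, time stands still between calls to the robot, and variables do not carry over. Pictures are saved under pics/ and viewed, and the job is handed in when it is done.

```bash
ls; mkdir -p pics; cat > h.py <<'E'
from workcell import *
import numpy as np, cv2
def grab(n):
    c=read_camera(n); return c
def save(c,name):
    cv2.imwrite('pics/'+name,c['frame'][:,:,::-1])
def world(c):
    R,_=cv2.Rodrigues(np.array(c['rvec'],float)); t=np.array(c['tvec'],float).ravel()
    h,w=c['range_z'].shape; u,v=np.meshgrid(np.arange(w),np.arange(h)); z=c['range_z']
    K=np.array(c['mtx']); P=np.stack([(u-K[0,2])/K[0,0]*z,(v-K[1,2])/K[1,1]*z,z],-1)
    W=(P-t)@R; W[z==0]=np.nan
    return W
E
python3 - <<'E'
from h import *
for n in ['scene','top']:
    c=grab(n); save(c,n+'0.png'); np.savez(n+'0.npz',**{k:np.array(v) for k,v in c.items()})
s=read_state(); print({k:np.round(v,3) for k,v in s.items()})
E
```

```text
pics
{'time_s': np.float64(0.1), 'joint_positions': array([ 1.165,  0.469, -0.049,  1.534,  0.024,  1.141, -0.082]), 'qvel': array([ 0.   , -0.002,  0.001, -0.001, -0.002,  0.   ,  0.   ]), 'tau': array([-1.0000e-03, -5.0917e+01, -8.1000e-02, -2.3683e+01, -6.1000e-02,
        3.5000e-02,  0.0000e+00]), 'ee_pos': array([ 248.183, -627.153,  221.613]), 'orientation': array([-0.132, -0.694, -0.133,  0.695]), 'contact_force': array([-0.469, -1.081, -0.568]), 'ft_torque': array([0.056, 0.039, 0.003]), 'opening': np.float64(86.99)}
```

View pics/scene0.png

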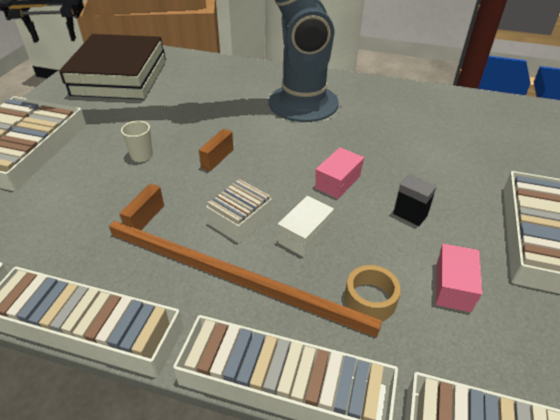

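View pics/top0.png

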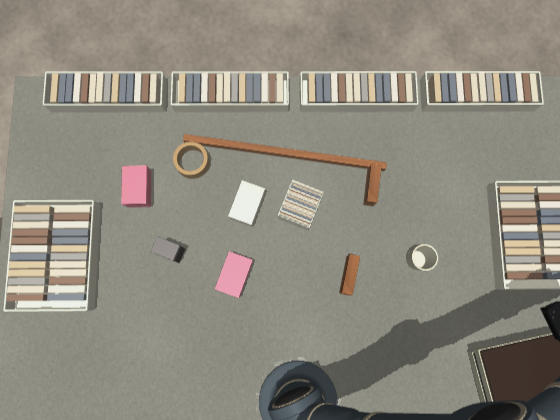

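The scene view shows the strip from (110,228) to (378,325), with the end block against it at (142,205) and a loose look-alike at (216,150). In the top view the strip runs from (185,138) to (385,166) and the block is at its right end, (373,185). The open box is at (301,204), the lidded box at (247,203), the tape at (190,159), and there are pink decoys.

```bash
cat >> h.py <<'E'
def rect(P):
    r=cv2.minAreaRect((P).astype(np.float32)); return r
def blob(c,mask,W,seed):
    n,l,st,ce=cv2.connectedComponentsWithStats(mask.astype(np.uint8)); 
    m=l==l[seed[1],seed[0]]; return m
def objs(c,seeds):
    # seeds: name->(u,v,zlo,zhi)
    W=world(c); out={}
    for k,(u,v,lo,hi) in seeds.items():
        m=(W[...,2]>lo)&(W[...,2]<hi)
        n,l=cv2.connectedComponents(m.astype(np.uint8),connectivity=4)
        i=l[v,u]
        if i==0: 
            sub=l[v-6:v+7,u-6:u+7]; s=sub[sub>0]
            if len(s)==0: out[k]=None; continue
            i=np.bincount(s).argmax()
        P=W[l==i]; z=np.median(P[:,2])
        r=cv2.minAreaRect(P[:,:2].astype(np.float32)); b=cv2.boxPoints(r)
        out[k]=(len(P),np.round(z,1),np.round(r[0],1),np.round(r[1],1),round(r[2],2)); print(k,out[k],np.round(b).tolist())
    return out
E
python3 - <<'E'
from h import *
c=dict(np.load('top0.npz')); W=world(c)
print(c['mtx'],c['rvec'],c['tvec'], (-cv2.Rodrigues(c['rvec'])[0].T@c['tvec'].reshape(3)))
print(W[204,301],W[203,247],W[230,300],W[152,285])
objs(c,dict(open=(301,204,45,90),lid=(247,203,45,75),strip=(285,153,18,42),block=(373,188,45,75),decoy=(350,275,45,75),tape=(175,159,30,60),deck=(167,249,75,105),cup=(413,257,60,95),pink=(235,274,45,75)))
E
```

```text
[[490.6035435    0.         277.57659379]
 [  0.         490.6035435  211.98154505]
 [  0.           0.           1.        ]] [ 2.12823519 -2.14308108  0.20337935] [  54.61683028  516.10047009 1339.49074545] [ 274.13005806   71.13770744 1408.32179859]
[535.22563527 -14.25830631  64.83621455] [539.80712214 136.60087284  60.23234623] [471.57519582 -14.42910936  -3.57549336] [695.43678587  27.8376316   34.44201039]
open (1291, np.float64(64.2), array([540.6, -13. ]), array([ 94.9, 111.7]), 67.48) [[471.0, -35.0], [574.0, -78.0], [610.0, 9.0], [507.0, 52.0]]
lid (992, np.float64(59.0), array([544.8, 139.2]), array([ 70.7, 111.1]), 69.99) [[480.0, 125.0], [585.0, 87.0], [609.0, 153.0], [505.0, 191.0]]
strip (1559, np.float64(28.9), array([649.1,  37.8]), array([599.3, 131.7]), 81.12) [[538.0, -248.0], [668.0, -268.0], [760.0, 324.0], [630.0, 344.0]]
block (430, np.float64(58.7), array([ 597.9, -221.8]), array([ 32. , 110.8]), 81.05) [[541.0, -229.0], [650.0, -246.0], [655.0, -215.0], [546.0, -197.0]]
decoy (466, np.float64(58.9), array([ 342. , -147.3]), array([ 31.3, 110.5]), 76.62) [[285.0, -150.0], [392.0, -175.0], [399.0, -145.0], [292.0, -119.0]]
tape (500, np.float64(46.0), array([676.7, 301.7]), array([99.5, 98.2]), 39.03) [[607.0, 308.0], [669.0, 232.0], [746.0, 295.0], [684.0, 371.0]]
deck (424, np.float64(90.9), array([413.2, 355.5]), array([67., 44.]), 68.05) [[380.0, 333.0], [421.0, 316.0], [446.0, 378.0], [405.0, 395.0]]
cup (247, np.float64(80.5), array([ 384.9, -344.9]), array([71.2, 68.2]), 88.76) [[350.0, -380.0], [418.0, -381.0], [420.0, -310.0], [352.0, -309.0]]
pink (1046, np.float64(59.0), array([344. , 173.8]), array([ 70.3, 109.7]), 69.64) [[280.0, 160.0], [383.0, 122.0], [408.0, 188.0], [305.0, 226.0]]
```

```bash
cat >> h.py <<'E'
from scipy.spatial.transform import Rotation as Ro
PSI=np.radians(-8.9); O=np.array([694.2,31.1]); EX=np.array([np.cos(PSI),np.sin(PSI)]); EY=np.array([-EX[1],EX[0]])
def s2w(x,y): return O+x*EX+y*EY
def w2s(p): d=np.array(p)[:2]-O; return np.array([d@EX,d@EY])
def plan(sx,sy,z,jaw='y'):
    s=read_state(); q=s['orientation']; R=Ro.from_quat([q[1],q[2],q[3],q[0]]).as_matrix()
    d=EY if jaw=='y' else EX
    a=np.arctan2(d[1],d[0]); b=np.arctan2(R[1,1],R[0,1]); t=(-(a-b)+np.pi/2)%np.pi-np.pi/2
    R2=R@Ro.from_rotvec([t,0,0]).as_matrix()
    tgt=np.append(s2w(sx,sy),z); 
    print('t',round(s['time_s'],2),'tcp strip',np.round(w2s(s['ee_pos']),1),'z',round(s['ee_pos'][2],1),'F',np.round(s['contact_force'],1),'open',round(s['opening'],1),'q7',round(s['joint_positions'][6],2),'toolx',R[:,0].round(3))
    print('turn',round(t,3),'dp now',np.round(R.T@(tgt-s['ee_pos']),1),'dp after turn',np.round(R2.T@(tgt-s['ee_pos']),1),'tool y after in strip',np.round([R2[:2,1]@EX,R2[:2,1]@EY],3),'tool z',np.round([R2[:2,2]@EX,R2[:2,2]@EY],3))
E
python3 - <<'E'
from h import *
c=dict(np.load('top0.npz')); W=world(c)
# strip near-face check: top points of strip only
m=(W[...,2]>22)&(W[...,2]<36); P=W[m][:,:2]; S=np.array([w2s(p) for p in P])
k=(S[:,0]>-15)&(S[:,0]<30)&(abs(S[:,1])<310); S=S[k]
for y0 in range(-200,300,80):
    q=S[(S[:,1]>y0)&(S[:,1]<y0+80),0]; print(y0,np.percentile(q,[1,10,50,90,99]).round(1))
for n,p in dict(open=(540.6,-13),lid=(544.8,139.2),block=(597.9,-221.8),tape=(676.7,301.7),deck=(413.2,355.5)).items(): print(n,w2s(p).round(1))
plan(-225,-67,220,'y'); plan(-225,-67,220,'x')
E
```

```text
-200 [-2.3 -0.4  7.8 16.5 18.4]
-120 [-3.2 -0.8  7.1 16.2 18.4]
-40 [-3.1 -1.6  6.9 15.2 18.1]
40 [-3.6 -1.5  6.6 14.6 16.9]
120 [-4.  -2.2  5.8 14.3 17.4]
200 [-4.  -2.4  5.7 14.2 16.8]
280 [-4.5 -2.9  4.1 13.9 15.2]
open [-144.9  -67.3]
lid [-164.3   83.7]
block [ -56.  -264.8]
tape [-59.2 264.6]
deck [-327.8  277. ]
t 0.1 tcp strip [-338.8 -719.3] z 221.6 F [-0.5 -1.1 -0.6] open 87.0 q7 -0.08 toolx [-0.001  0.002 -1.   ]
turn 0.532 dp now [   2.5 -504.4 -429.1] dp after turn [   2.5 -652.3 -113.8] tool y after in strip [-0. -1.] tool z [-1. -0.]
t 0.1 tcp strip [-338.8 -719.3] z 221.6 F [-0.5 -1.1 -0.6] open 87.0 q7 -0.08 toolx [-0.001  0.002 -1.   ]
turn -1.039 dp now [   2.5 -504.4 -429.1] dp after turn [   2.5  113.8 -652.3] tool y after in strip [1. 0.] tool z [-0. -1.]
```

```bash
sed -i 's/radians(-8.9); O=np.array(\[694.2,31.1\])/radians(-8.65); O=np.array([692.2,31.4])/' h.py
python3 -m crank '[{"dp":[0,0,0],"turn":0.14,"fingers":-0.3},{"dp":[0,0,0],"turn":0.13,"fingers":-0.3},{"dp":[0,0,0],"turn":0.13,"fingers":-0.3},{"dp":[0,0,0],"turn":0.13,"fingers":-0.3}]'
python3 - <<'E'
from h import *
plan(-223,-68,220,'y')
E
```

```text
time_s: 0.5
ee_pos: [248.3, -627.3, 221.9]
orientation: [0.056, -0.705, 0.056, 0.705]
contact_force: [0.1, 0.2, -0.6]
opening: 62.7
t 0.5 tcp strip [-339.8 -718. ] z 221.9 F [ 0.1  0.2 -0.6] open 62.7 q7 -0.57 toolx [-0.     0.001 -1.   ]
turn -0.008 dp now [   2.5 -650.8 -111.9] dp after turn [   2.5 -650.  -116.8] tool y after in strip [ 0. -1.] tool z [-1. -0.]
```

```bash

python3 -m crank '[{"dp":[0,-46,-8],"turn":0,"fingers":-0.3},{"dp":[0,-46,-8],"turn":0,"fingers":-0.3},{"dp":[0,-46,-8],"turn":0,"fingers":-0.3},{"dp":[0,-46,-8],"turn":0,"fingers":-0.3},{"dp":[0,-46,-8],"turn":0,"fingers":-0.3}]'
python3 -m crank '[{"dp":[0,-46,-8],"turn":0,"fingers":-0.3},{"dp":[0,-46,-8],"turn":0,"fingers":-0.3},{"dp":[0,-46,-8],"turn":0,"fingers":-0.3},{"dp":[0,-46,-8],"turn":0,"fingers":-0.3},{"dp":[0,-46,-8],"turn":0,"fingers":-0.3}]'
python3 - <<'E'
from h import *
plan(-223,-68,220,'y')
E
```

```text
time_s: 1.0
ee_pos: [323.2, -404.3, 222.2]
orientation: [0.054, -0.705, 0.054, 0.705]
contact_force: [0.2, -0.1, 0.0]
opening: 32.0
time_s: 1.5
ee_pos: [397.6, -183.3, 222.5]
orientation: [0.054, -0.705, 0.054, 0.705]
contact_force: [0.7, -0.9, -0.7]
opening: 30.4
t 1.5 tcp strip [-258.9 -256.6] z 222.5 F [ 0.7 -0.9 -0.7] open 30.4 q7 -1.41 toolx [-0. -0. -1.]
turn -0.002 dp now [   2.4 -188.7  -35.4] dp after turn [   2.4 -188.6  -35.9] tool y after in strip [ 0. -1.] tool z [-1.  0.]
```

```bash

python3 -m crank '[{"dp":[0,-47,-9],"turn":0,"fingers":-0.3},{"dp":[0,-47,-9],"turn":0,"fingers":-0.3},{"dp":[0,-47,-9],"turn":0,"fingers":-0.3},{"dp":[0,-47,-9],"turn":0,"fingers":-0.3},{"dp":[30,0,0],"turn":0,"fingers":-0.3}]'
python3 - <<'E'
from h import *
plan(-223,-68,15,'y')
E
```

```text
time_s: 2.0
ee_pos: [466.6, 2.5, 195.7]
orientation: [-0.052, 0.709, -0.049, -0.702]
contact_force: [1.4, -0.3, 0.6]
opening: 30.5
t 2.0 tcp strip [-218.7  -62.5] z 195.7 F [ 1.4 -0.3  0.6] open 30.5 q7 -1.89 toolx [ 0.011  0.003 -1.   ]
turn 0.008 dp now [180.6   6.4   6.2] dp after turn [180.6   6.4   6.1] tool y after in strip [ 0. -1.] tool z [-1.  0.]
```

```bash

python3 -m crank '[{"dp":[45,0,0],"turn":0,"fingers":-0.3},{"dp":[45,0,0],"turn":0,"fingers":-0.3},{"dp":[45,0,0],"turn":0,"fingers":-0.3},{"dp":[30,0,0],"turn":0,"fingers":-0.3},{"dp":[0,0,0],"turn":0,"fingers":-0.3}]'
python3 - <<'E'
from h import *
plan(-200,-68,15,'y')
E
```

```text
time_s: 2.5
ee_pos: [458.3, -5.1, 24.0]
orientation: [0.054, -0.702, 0.054, 0.708]
contact_force: [-1.0, -0.2, -0.7]
opening: 30.5
t 2.5 tcp strip [-225.8  -71.3] z 24.0 F [-1.  -0.2 -0.7] open 30.5 q7 -2.04 toolx [-0.009 -0.    -1.   ]
turn -0.002 dp now [  8.8  -3.3 -25.9] dp after turn [  8.8  -3.3 -25.9] tool y after in strip [-0. -1.] tool z [-1.  0.]
```

```bash

python3 -m crank '[{"dp":[8,-3,-12],"turn":0,"fingers":-0.3},{"dp":[0,0,-10],"turn":0,"fingers":-0.3},{"dp":[0,0,-10],"turn":0,"fingers":-0.3},{"dp":[0,0,-10],"turn":0,"fingers":-0.3},{"dp":[0,0,-10],"turn":0,"fingers":-0.3}]'
python3 -m crank '[{"dp":[0,0,-9],"turn":0,"fingers":-0.3},{"dp":[0,0,-9],"turn":0,"fingers":-0.3},{"dp":[0,0,-9],"turn":0,"fingers":-0.3},{"dp":[0,0,-8],"turn":0,"fingers":-0.3},{"dp":[0,0,0],"turn":0,"fingers":-0.3}]'
python3 - <<'E'
from h import *
c=grab('top'); save(c,'top1.png')
plan(-119,-68,15,'y')
o=objs(c,dict(open=(301,195,50,78),lid=(247,203,45,75)))
E
```

```text
time_s: 3.0
ee_pos: [514.8, -10.1, 20.5]
orientation: [-0.054, 0.705, -0.054, -0.705]
contact_force: [-4.4, 0.6, 2.6]
opening: 30.2
time_s: 3.5
ee_pos: [550.7, -15.5, 19.7]
orientation: [-0.054, 0.706, -0.054, -0.704]
contact_force: [-0.6, 0.3, -0.2]
opening: 30.5
t 3.55 tcp strip [-133.5  -67.7] z 19.6 F [ 0.4 -0.1  0.3] open 30.2 q7 -2.01 toolx [ 0.003  0.    -1.   ]
turn -0.003 dp now [  4.7   0.3 -14.5] dp after turn [  4.7   0.3 -14.5] tool y after in strip [-0. -1.] tool z [-1.  0.]
lid (983, np.float64(59.0), array([544.7, 139.2]), array([ 70.6, 110.4]), 70.01) [[481.0, 125.0], [585.0, 87.0], [609.0, 154.0], [505.0, 191.0]]
```

View pics/top1.png

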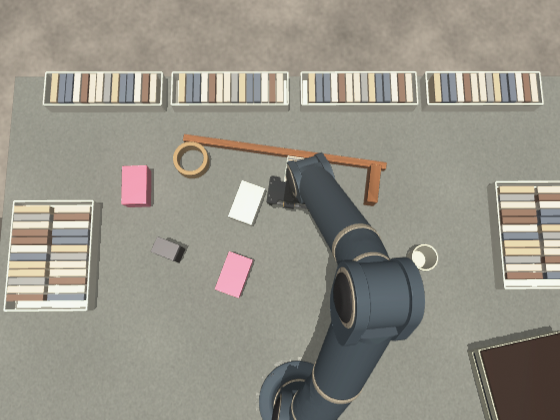

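The arm hides the open box, which now sits just short of the strip around (300,170). I'll push slowly and watch the force.

```bash

python3 -m crank '[{"dp":[0,0,-4],"turn":0,"fingers":-0.3},{"dp":[0,0,-4],"turn":0,"fingers":-0.3},{"dp":[0,0,-3],"turn":0,"fingers":-0.3},{"dp":[0,0,0],"turn":0,"fingers":-0.3}]'
python3 -m crank '[{"dp":[0,0,-3],"turn":0,"fingers":-0.3},{"dp":[0,0,0],"turn":0,"fingers":-0.3}]'
python3 - <<'E'
from h import *
plan(-119,-68,15,'y')
E
```

```text
time_s: 3.95
ee_pos: [559.9, -17.0, 19.5]
orientation: [-0.054, 0.705, -0.054, -0.705]
contact_force: [0.1, 0.6, -1.0]
opening: 30.0
time_s: 4.15
ee_pos: [560.5, -17.3, 19.3]
orientation: [0.054, -0.704, 0.054, 0.706]
contact_force: [-5.0, 0.7, 3.7]
opening: 30.9
t 4.15 tcp strip [-122.9  -68. ] z 19.3 F [-5.   0.7  3.7] open 30.9 q7 -2.0 toolx [-0.004 -0.    -1.   ]
turn -0.002 dp now [ 4.3  0.  -3.9] dp after turn [ 4.3  0.  -3.9] tool y after in strip [-0. -1.] tool z [-1.  0.]
```

```bash

python3 -m crank '[{"dp":[0,0,-3],"turn":0,"fingers":-0.3},{"dp":[0,0,0],"turn":0,"fingers":-0.3}]'
python3 -m crank '[{"dp":[0,0,-3],"turn":0,"fingers":-0.3},{"dp":[0,0,0],"turn":0,"fingers":-0.3}]'
```

```text
time_s: 4.35
ee_pos: [560.3, -17.5, 19.0]
orientation: [0.053, -0.701, 0.054, 0.709]
contact_force: [-13.0, -0.0, 9.3]
opening: 30.4
time_s: 4.55
ee_pos: [560.1, -17.7, 18.6]
orientation: [0.053, -0.699, 0.054, 0.711]
contact_force: [-19.3, 1.5, 13.6]
opening: 30.4
```

```bash

python3 -m crank '[{"dp":[0,0,20],"turn":0,"fingers":-0.3},{"dp":[-10,0,35],"turn":0,"fingers":-0.3},{"dp":[-10,0,35],"turn":0,"fingers":-0.3},{"dp":[-10,0,35],"turn":0,"fingers":-0.3},{"dp":[0,0,10],"turn":0,"fingers":-0.3}]'
python3 -m crank '[{"dp":[0,-40,0],"turn":0,"fingers":-0.3},{"dp":[0,-40,0],"turn":0,"fingers":-0.3},{"dp":[0,-40,0],"turn":0,"fingers":-0.3},{"dp":[0,-33,0],"turn":0,"fingers":-0.3},{"dp":[0,0,0],"turn":0,"fingers":-0.3}]'
python3 - <<'E'
from h import *
c=grab('top'); save(c,'top2.png')
plan(-245,85,15,'y')
o=objs(c,dict(open=(301,180,50,78),lid=(247,203,45,75)))
for k in o:
    if o[k]: print(k,w2s(o[k][2]).round(1))
E
```

```text
time_s: 5.05
ee_pos: [432.4, 2.5, 50.3]
orientation: [-0.053, 0.705, -0.054, -0.705]
contact_force: [-0.3, -0.1, 0.3]
opening: 30.5
time_s: 5.55
ee_pos: [460.5, 159.9, 50.3]
orientation: [-0.053, 0.707, -0.05, -0.704]
contact_force: [0.2, -0.2, 0.1]
opening: 30.6
t 5.6 tcp strip [-248.7   88.8] z 49.8 F [-0.2 -0.6  0.3] open 30.7 q7 -2.37 toolx [ 0.003  0.002 -1.   ]
turn 0.002 dp now [34.8  3.9 -3.6] dp after turn [34.8  3.9 -3.6] tool y after in strip [-0. -1.] tool z [-1.  0.]
open (1236, np.float64(64.4), array([627.9, -17.7]), array([ 95. , 110.7]), 81.48) [[566.0, -57.0], [676.0, -73.0], [690.0, 21.0], [580.0, 37.0]]
lid (372, np.float64(59.2), array([564.6, 131.7]), array([70.9, 67.8]), 68.46) [[520.0, 111.0], [583.0, 86.0], [609.0, 152.0], [546.0, 177.0]]
open [-56.2 -58.2]
lid [-141.2   80. ]
```

View pics/top2.png

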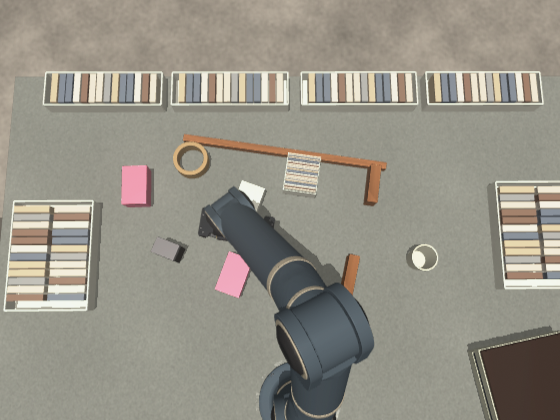

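The open box at (302,173) is flush with the strip (frame x −56, yaw −8.5°). Next is the lidded box.

```bash

python3 -m crank '[{"dp":[18,4,0],"turn":0,"fingers":-0.3},{"dp":[15,0,0],"turn":0,"fingers":-0.3},{"dp":[0,0,-10],"turn":0,"fingers":-0.3},{"dp":[0,0,-10],"turn":0,"fingers":-0.3},{"dp":[0,0,-10],"turn":0,"fingers":-0.3}]'
python3 -m crank '[{"dp":[0,0,-10],"turn":0,"fingers":-0.3},{"dp":[0,0,-10],"turn":0,"fingers":-0.3},{"dp":[0,0,-10],"turn":0,"fingers":-0.3},{"dp":[0,0,-10],"turn":0,"fingers":-0.3},{"dp":[0,0,-10],"turn":0,"fingers":-0.3}]'
python3 -m crank '[{"dp":[0,0,-10],"turn":0,"fingers":-0.3},{"dp":[0,0,-10],"turn":0,"fingers":-0.3},{"dp":[0,0,-8],"turn":0,"fingers":-0.3},{"dp":[0,0,-5],"turn":0,"fingers":-0.3},{"dp":[0,0,0],"turn":0,"fingers":-0.3}]'
python3 - <<'E'
from h import *
plan(-123,85,15,'y')
E
```

```text
time_s: 6.1
ee_pos: [488.6, 144.2, 17.0]
orientation: [-0.055, 0.705, -0.055, -0.705]
contact_force: [-1.0, 0.5, 0.1]
opening: 30.1
time_s: 6.6
ee_pos: [537.2, 137.6, 16.7]
orientation: [-0.054, 0.705, -0.054, -0.705]
contact_force: [-2.9, -0.5, 2.0]
opening: 30.4
time_s: 7.1
ee_pos: [570.5, 132.0, 16.5]
orientation: [-0.054, 0.706, -0.054, -0.704]
contact_force: [-0.4, 0.7, -0.2]
opening: 30.9
t 7.1 tcp strip [-135.5   81.1] z 16.5 F [-0.4  0.7 -0.2] open 30.9 q7 -2.27 toolx [ 0.002  0.    -1.   ]
turn -0.003 dp now [  1.5  -3.9 -12.5] dp after turn [  1.5  -3.9 -12.5] tool y after in strip [-0. -1.] tool z [-1.  0.]
```

```bash

python3 -m crank '[{"dp":[0,0,-4],"turn":0,"fingers":-0.3},{"dp":[0,0,-4],"turn":0,"fingers":-0.3},{"dp":[0,0,-4],"turn":0,"fingers":-0.3},{"dp":[0,0,-3],"turn":0,"fingers":-0.3},{"dp":[0,0,0],"turn":0,"fingers":-0.3}]'
python3 -m crank '[{"dp":[0,0,-3],"turn":0,"fingers":-0.3},{"dp":[0,0,0],"turn":0,"fingers":-0.3}]'
python3 -m crank '[{"dp":[0,0,-3],"turn":0,"fingers":-0.3},{"dp":[0,0,0],"turn":0,"fingers":-0.3}]'
python3 - <<'E'
from h import *
plan(-123,85,15,'y')
E
```

```text
time_s: 7.6
ee_pos: [581.7, 130.1, 16.3]
orientation: [0.053, -0.703, 0.054, 0.707]
contact_force: [-7.7, -0.3, 5.4]
opening: 30.5
time_s: 7.8
ee_pos: [581.6, 130.1, 16.1]
orientation: [0.053, -0.701, 0.055, 0.709]
contact_force: [-14.1, 0.8, 9.9]
opening: 30.4
time_s: 8.0
ee_pos: [581.5, 130.0, 15.9]
orientation: [0.052, -0.699, 0.055, 0.711]
contact_force: [-20.1, -0.3, 14.8]
opening: 30.4
t 8.0 tcp strip [-124.3   80.8] z 15.9 F [-20.1  -0.3  14.8] open 30.4 q7 -2.25 toolx [-0.016 -0.003 -1.   ]
turn 0.0 dp now [ 0.8 -4.2 -1.3] dp after turn [ 0.8 -4.2 -1.3] tool y after in strip [ 0. -1.] tool z [-1.  0.]
```

```bash

python3 -m crank '[{"dp":[0,0,20],"turn":0,"fingers":-0.3},{"dp":[-10,0,25],"turn":0,"fingers":-0.3},{"dp":[-40,0,0],"turn":0,"fingers":0.2},{"dp":[-40,0,0],"turn":-0.14,"fingers":0.2},{"dp":[-30,0,0],"turn":-0.14,"fingers":0.2}]'
python3 -m crank '[{"dp":[0,0,0],"turn":-0.145,"fingers":0.2},{"dp":[0,0,0],"turn":-0.145,"fingers":0.2},{"dp":[0,0,0],"turn":-0.145,"fingers":0.2},{"dp":[0,0,0],"turn":-0.145,"fingers":0.2},{"dp":[0,0,0],"turn":-0.145,"fingers":0.2}]'
python3 -m crank '[{"dp":[0,0,0],"turn":-0.145,"fingers":0.2},{"dp":[0,0,0],"turn":-0.145,"fingers":0.2},{"dp":[0,0,0],"turn":-0.14,"fingers":0.2},{"dp":[0,0,0],"turn":-0.135,"fingers":0.2},{"dp":[0,0,0],"turn":0,"fingers":0.2}]'
python3 - <<'E'
from h import *
c=grab('top'); save(c,'top3.png')
plan(-58,155,130,'x')
o=objs(c,dict(open=(301,180,50,78),lid=(258,165,45,75)))
for k in o:
    if o[k]: print(k,w2s(o[k][2]).round(1))
E
```

```text
time_s: 8.5
ee_pos: [547.0, 136.3, 139.3]
orientation: [0.047, 0.707, 0.047, -0.704]
contact_force: [0.5, 0.5, -1.0]
opening: 46.6
time_s: 9.0
ee_pos: [546.5, 135.7, 137.0]
orientation: [0.294, 0.644, 0.294, -0.642]
contact_force: [-0.0, 0.4, -0.4]
opening: 51.9
time_s: 9.5
ee_pos: [546.3, 135.6, 136.6]
orientation: [0.46, 0.538, 0.46, -0.537]
contact_force: [0.9, -0.4, 0.2]
opening: 52.1
t 9.55 tcp strip [-160.1   81.2] z 136.7 F [-0.  -0.1  0.8] open 52.4 q7 -0.84 toolx [ 0.001  0.001 -1.   ]
turn -0.006 dp now [  6.8 101.6 -74.5] dp after turn [  6.8 102.1 -73.8] tool y after in strip [1. 0.] tool z [ 0. -1.]
open (1103, np.float64(64.5), array([628. , -17.7]), array([ 95.1, 109.7]), 81.24) [[567.0, -56.0], [675.0, -73.0], [689.0, 21.0], [581.0, 38.0]]
open [-56.1 -58.2]
```

View pics/top3.png

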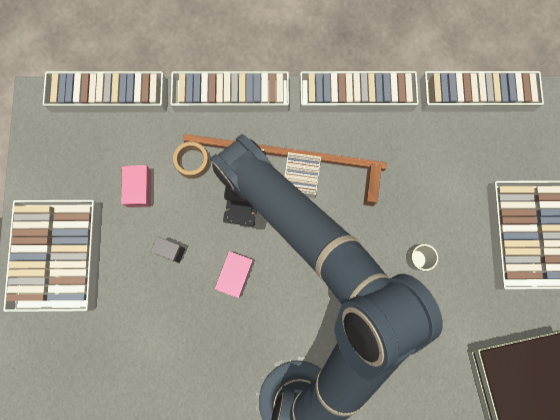

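The arm hides the lidded box in this view. I'll move over to its left side and look again.

```bash

python3 -m crank '[{"dp":[0,20,-37],"turn":0,"fingers":0.2},{"dp":[0,30,-38],"turn":0,"fingers":0.2},{"dp":[0,30,0],"turn":0,"fingers":0.2},{"dp":[0,22,0],"turn":0,"fingers":0.2},{"dp":[0,0,0],"turn":0,"fingers":0.2}]'
python3 - <<'E'
from h import *
plan(-58,155,15,'x')
for n in ['top','scene']:
    c=grab(n); save(c,n+'4.png')
E
```

```text
time_s: 10.05
ee_pos: [661.0, 193.0, 135.9]
orientation: [0.459, 0.539, 0.458, -0.538]
contact_force: [0.2, -1.3, 0.7]
opening: 52.3
t 10.05 tcp strip [-55.1 155.1] z 135.9 F [ 0.2 -1.3  0.7] open 52.3 q7 -0.86 toolx [ 0.002 -0.    -1.   ]
turn -0.009 dp now [ 1.209e+02 -3.100e+00  1.000e-01] dp after turn [ 1.209e+02 -3.100e+00  1.000e-01] tool y after in strip [1. 0.] tool z [ 0. -1.]
```

View pics/scene4.png

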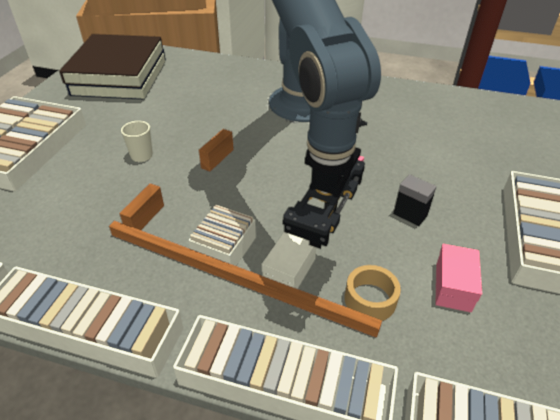

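The scene view shows the lidded box at (290,260) against the strip, with the open box at (222,230) to its right. I'll measure the lidded box from this view.

```bash

python3 - <<'E'
from h import *
c=grab('scene'); W=world(c)
S=(W[...,:2]-O)@np.stack([EX,EY],1); z=W[...,2]
for n,a,b,h in (('lid',20,140,60),('open',-130,0,67)):
    m=(S[...,0]>-130)&(S[...,0]<20)&(S[...,1]>a)&(S[...,1]<b)&(z>38)&(z<h+10)
    p=S[m]; print(n,len(p),np.percentile(p[:,0],[1,99]).round(1),np.percentile(p[:,1],[1,99]).round(1))
m=(S[...,1]>140)&(S[...,1]<320)&(S[...,0]<0)&(S[...,0]>-150)&(z>35)&(z<60); print('tape y',np.percentile(S[m][:,1],[1,99]).round(1))
E
```

```text
lid 1713 [-99.7  -1.2] [ 58.9 129.1]
open 2283 [-106.4    0.2] [-103.6  -11.2]
tape y [216.6 311.9]
```

```bash

python3 -m crank '[{"dp":[40,-3,-1],"turn":0,"fingers":0.2},{"dp":[40,-3,0],"turn":0,"fingers":0.2},{"dp":[30,0,0],"turn":-0.005,"fingers":0.2},{"dp":[9,0,0],"turn":0,"fingers":0.2},{"dp":[0,0,0],"turn":0,"fingers":0.2}]'
python3 - <<'E'
from h import *
plan(-60,-72,15,'x')
E
```

```text
time_s: 10.7
ee_pos: [650.7, 196.3, 16.8]
orientation: [-0.461, -0.535, -0.462, 0.537]
contact_force: [0.5, 0.1, 0.6]
opening: 52.2
t 10.7 tcp strip [-65.8 156.7] z 16.8 F [0.5 0.1 0.6] open 52.2 q7 -0.94 toolx [-0.002 -0.001 -1.   ]
turn 0.002 dp now [  2.    5.3 228.8] dp after turn [  2.    5.8 228.7] tool y after in strip [ 1. -0.] tool z [ 0. -1.]
```

```bash

python3 -m crank '[{"dp":[0,2,10],"turn":0,"fingers":0.2},{"dp":[0,2,10],"turn":0,"fingers":0.2},{"dp":[0,0.5,10],"turn":0,"fingers":0.2},{"dp":[0,0.5,10],"turn":0,"fingers":0.2},{"dp":[0,0.5,10],"turn":0,"fingers":0.2}]'
python3 -m crank '[{"dp":[0,0,10],"turn":0,"fingers":0.2},{"dp":[0,0,10],"turn":0,"fingers":0.2},{"dp":[0,0,10],"turn":0,"fingers":0.2},{"dp":[0,0,5],"turn":0,"fingers":0.2},{"dp":[0,0,5],"turn":0,"fingers":0.2}]'
python3 - <<'E'
from h import *
plan(-60,-72,15,'x')
c=grab('scene'); save(c,'scene5.png'); W=world(c)
S=(W[...,:2]-O)@np.stack([EX,EY],1); z=W[...,2]
m=(S[...,0]>-130)&(S[...,0]<20)&(S[...,1]>-130)&(S[...,1]<55)&(z>45)&(z<75)
h,_=np.histogram(S[m][:,1],np.arange(-130,60,5)); print(h)
E
```

```text
time_s: 11.2
ee_pos: [650.4, 146.0, 18.7]
orientation: [0.462, 0.537, 0.461, -0.535]
contact_force: [0.3, 3.0, 3.2]
opening: 52.0
time_s: 11.7
ee_pos: [643.9, 106.5, 17.4]
orientation: [0.461, 0.536, 0.462, -0.536]
contact_force: [1.2, 4.1, -0.0]
opening: 52.1
t 11.7 tcp strip [-59.  67.] z 17.4 F [ 1.2  4.1 -0. ] open 52.1 q7 -0.83 toolx [ 0.     0.001 -1.   ]
turn 0.002 dp now [  2.2  -1.2 139. ] dp after turn [  2.2  -1.  139. ] tool y after in strip [1. 0.] tool z [-0. -1.]
[  0   0   0   2  59  97 103 103 103 102  95 104 105 103 103 111 106 104
 107 102 111 105 156 105 107  85  69  30   3   2   5  17  16  13  15  16
  20]
```

View pics/scene5.png

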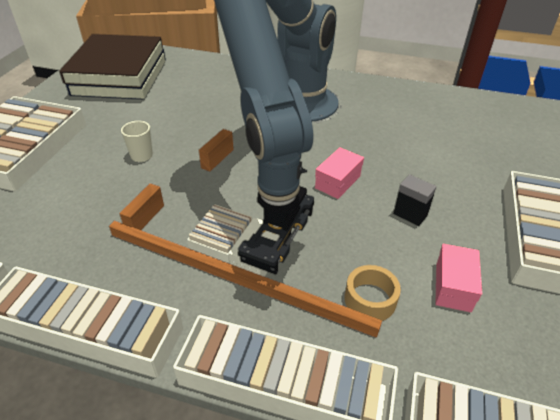

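The gripper hides the lidded box, which is now about at the open one. I'll keep sliding them both.

```bash

python3 -m crank '[{"dp":[0,0,8],"turn":0,"fingers":0.2},{"dp":[0,0,8],"turn":0,"fingers":0.2},{"dp":[0,0,10],"turn":0,"fingers":0.2},{"dp":[0,0,10],"turn":0,"fingers":0.2},{"dp":[0,0,10],"turn":0,"fingers":0.2}]'
python3 -m crank '[{"dp":[0,0,10],"turn":0,"fingers":0.2},{"dp":[0,0,10],"turn":0,"fingers":0.2},{"dp":[0,0,10],"turn":0,"fingers":0.2},{"dp":[0,0,10],"turn":0,"fingers":0.2},{"dp":[0,0,10],"turn":0,"fingers":0.2}]'
python3 - <<'E'
from h import *
plan(-60,-72,15,'x')
c=grab('scene'); save(c,'scene6.png')
c=grab('top'); save(c,'top6.png')
E
```

```text
time_s: 12.25
ee_pos: [636.9, 59.7, 17.3]
orientation: [-0.461, -0.536, -0.461, 0.536]
contact_force: [1.1, 3.9, -1.4]
opening: 52.0
time_s: 12.75
ee_pos: [629.4, 10.5, 17.4]
orientation: [-0.461, -0.536, -0.461, 0.536]
contact_force: [0.6, 2.8, -2.5]
opening: 52.3
t 12.75 tcp strip [-58.9 -30.1] z 17.4 F [ 0.6  2.8 -2.5] open 52.3 q7 -0.7 toolx [-0.001 -0.    -1.   ]
turn 0.002 dp now [ 2.4 -1.1 41.9] dp after turn [ 2.4 -1.1 41.9] tool y after in strip [ 1. -0.] tool z [ 0. -1.]
```

View pics/scene6.png

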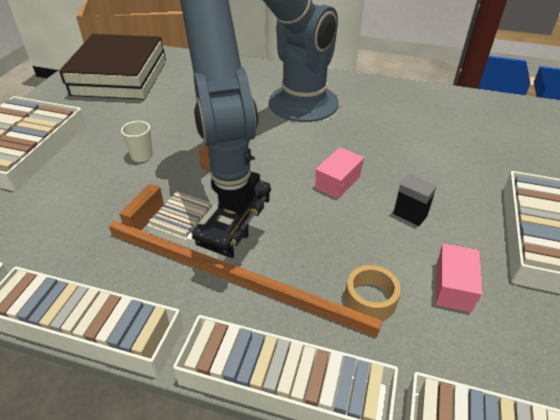

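The open box at (178,214) is nearing the block at (142,205), so I'll do the last stretch slowly.

```bash

python3 -m crank '[{"dp":[0,0,8],"turn":0,"fingers":0.2},{"dp":[0,0,8],"turn":0,"fingers":0.2},{"dp":[0,0,6],"turn":0,"fingers":0.2},{"dp":[0,0,5],"turn":0,"fingers":0.2},{"dp":[0,0,0],"turn":0,"fingers":0.2}]'
python3 -m crank '[{"dp":[0,0,4],"turn":0,"fingers":0.2},{"dp":[0,0,4],"turn":0,"fingers":0.2},{"dp":[0,0,4],"turn":0,"fingers":0.2},{"dp":[0,0,0],"turn":0,"fingers":0.2}]'
python3 -m crank '[{"dp":[0,0,3],"turn":0,"fingers":0.2},{"dp":[0,0,3],"turn":0,"fingers":0.2},{"dp":[0,0,0],"turn":0,"fingers":0.2}]'
python3 - <<'E'
from h import *
plan(-60,-72,15,'x')
E
```

```text
time_s: 13.35
ee_pos: [625.9, -16.3, 17.7]
orientation: [-0.462, -0.536, -0.461, 0.536]
contact_force: [-0.3, 1.7, 1.1]
opening: 52.2
time_s: 13.75
ee_pos: [624.1, -27.7, 17.7]
orientation: [-0.461, -0.536, -0.461, 0.536]
contact_force: [-0.5, 2.4, 2.2]
opening: 52.0
time_s: 14.05
ee_pos: [623.2, -32.6, 17.7]
orientation: [0.461, 0.536, 0.462, -0.535]
contact_force: [0.7, 4.7, 1.3]
opening: 52.5
t 14.05 tcp strip [-58.6 -73.6] z 17.7 F [0.7 4.7 1.3] open 52.5 q7 -0.63 toolx [ 0.001  0.001 -1.   ]
turn 0.002 dp now [ 2.7 -1.4 -1.6] dp after turn [ 2.7 -1.4 -1.6] tool y after in strip [1. 0.] tool z [ 0. -1.]
```

```bash

python3 -m crank '[{"dp":[0,0,3],"turn":0,"fingers":0.2},{"dp":[0,0,0],"turn":0,"fingers":0.2}]'
python3 -m crank '[{"dp":[0,0,3],"turn":0,"fingers":0.2},{"dp":[0,0,0],"turn":0,"fingers":0.2}]'
python3 -m crank '[{"dp":[0,0,3],"turn":0,"fingers":0.2},{"dp":[0,0,0],"turn":0,"fingers":0.2}]'
```

```text
time_s: 14.25
ee_pos: [623.2, -32.5, 17.8]
orientation: [0.461, 0.537, 0.463, -0.534]
contact_force: [3.0, 9.0, -1.1]
opening: 52.6
time_s: 14.45
ee_pos: [623.3, -32.4, 18.0]
orientation: [0.46, 0.538, 0.464, -0.532]
contact_force: [3.1, 15.4, -1.1]
opening: 52.2
time_s: 14.65
ee_pos: [623.3, -32.3, 18.3]
orientation: [0.46, 0.539, 0.465, -0.531]
contact_force: [3.6, 19.1, -1.9]
opening: 52.4
```

Both boxes are firmly stopped at 19 N. I'll back off, lift and look.

```bash

python3 -m crank '[{"dp":[0,0,-18],"turn":0,"fingers":0.2},{"dp":[0,0,-20],"turn":0,"fingers":0.2},{"dp":[-40,0,-20],"turn":0,"fingers":0.2},{"dp":[-50,0,-30],"turn":0,"fingers":0.2},{"dp":[-50,0,-30],"turn":0,"fingers":0.2}]'
python3 -m crank '[{"dp":[0,-40,-40],"turn":0,"fingers":0.2},{"dp":[0,-40,-40],"turn":0,"fingers":0.2},{"dp":[0,-20,-40],"turn":0,"fingers":0.2},{"dp":[0,0,0],"turn":0,"fingers":0.2}]'
python3 - <<'E'
from h import *
plan(-123,-120,15,'y')
c=grab('top'); save(c,'top7.png'); np.savez('top7.npz',**{k:np.array(v) for k,v in c.items()})
o=objs(c,dict(open=(345,180,62.3,78),lid=(315,175,50,62.3)))
for k in o:
    if o[k]: print(k,w2s(o[k][2]).round(1))
c=grab('scene'); save(c,'scene7.png')
f=cv2.resize(c['frame'][160:290,90:290],(800,520),interpolation=cv2.INTER_CUBIC); cv2.imwrite('pics/z7.png',f[:,:,::-1])
c=grab('top');f=cv2.resize(c['frame'][130:220,270:400],(780,540),interpolation=cv2.INTER_CUBIC); cv2.imwrite('pics/t7.png',f[:,:,::-1])
E
```

```text
time_s: 15.15
ee_pos: [637.5, 64.2, 143.8]
orientation: [-0.461, -0.535, -0.46, 0.538]
contact_force: [1.4, -0.6, 0.5]
opening: 52.3
time_s: 15.55
ee_pos: [561.3, 195.0, 144.1]
orientation: [0.464, 0.534, 0.464, -0.533]
contact_force: [0.1, -0.5, -0.7]
opening: 51.9
t 15.55 tcp strip [-154.  142.] z 144.1 F [ 0.1 -0.5 -0.7] open 51.9 q7 -0.92 toolx [-0.     0.001 -1.   ]
turn -1.559 dp now [128.9  27.9 262.4] dp after turn [ 128.9 -262.1   31. ] tool y after in strip [0. 1.] tool z [1. 0.]
open (876, np.float64(65.7), array([ 607.1, -161.6]), array([ 91.9, 104. ]), 81.66) [[549.0, -199.0], [652.0, -215.0], [665.0, -124.0], [562.0, -109.0]]
lid (869, np.float64(58.6), array([618.3, -86. ]), array([ 87.3, 112.7]), 83.21) [[557.0, -123.0], [669.0, -136.0], [679.0, -49.0], [567.0, -36.0]]
open [ -55.1 -203.6]
lid [ -55.4 -127.2]
```

View pics/t7.png

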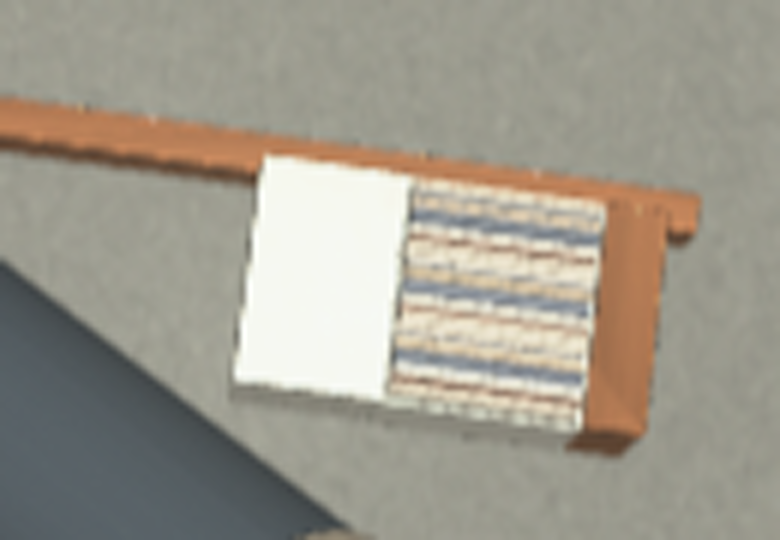

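View pics/z7.png

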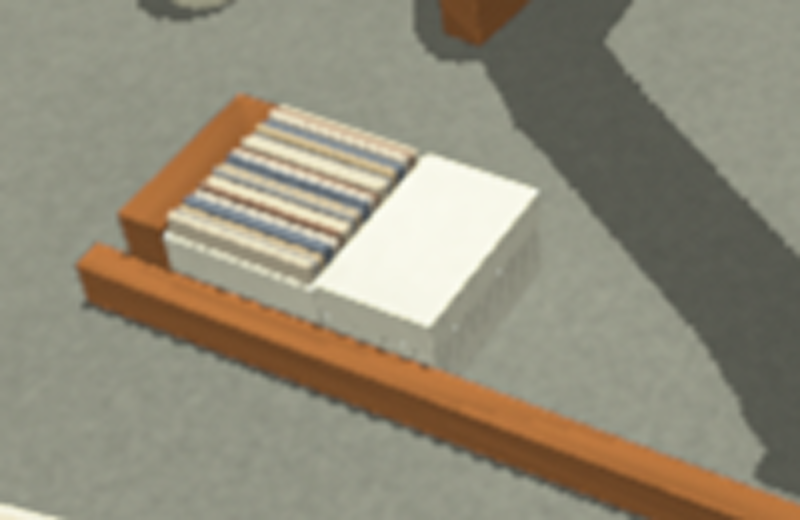

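The top crop shows both boxes flush with the strip, touching each other, and the open box against the block. I'll measure the edges more precisely before deciding on any correction.

```bash

python3 - <<'E'
from h import *
c=dict(np.load('top7.npz')); f=c['frame'].astype(int); W=world(c)
S=(W[...,:2]-O)@np.stack([EX,EY],1); z=W[...,2]
R,_=cv2.Rodrigues(c['rvec']); K=c['mtx']; C=-R.T@c['tvec'].reshape(3)
def ray(p,h):
    d=R.T@np.linalg.solve(K,[p[0],p[1],1]); return (C+d*(h-C[2])/d[2])[:2]
m=((f.min(2)>200)&(S[...,0]>-130)&(S[...,0]<10)&(S[...,1]>-165)&(S[...,1]<-70)&(z>52)&(z<66)).astype(np.uint8)
m=cv2.morphologyEx(m,cv2.MORPH_OPEN,np.ones((5,5)))
cs=max(cv2.findContours(m,0,2)[0],key=cv2.contourArea)
P=np.array([w2s(ray(p[0],60)) for p in cs]); r=cv2.minAreaRect(P.astype(np.float32)); print('lid',r,cv2.boxPoints(r).round(1).tolist())
# initial block/strip in current frame
for lo,hi,n in((-250,-155,'open'),(-155,-84,'lid')):
    for y0 in np.linspace(lo+5,hi-15,3):
        k=(S[...,1]>y0)&(S[...,1]<y0+12)&(z>50)&(S[...,0]<20)&(S[...,0]>-140)
        q=S[k][:,0]; print(n,round(y0),np.percentile(q,[1,3,97,99]).round(1))
k=(S[...,1]<-245)&(S[...,1]>-300)&(z>50)&(z<63)&(S[...,0]<0)&(S[...,0]>-100); print('block y',np.percentile(S[k][:,1],[1,50,99]).round(1))
objs(c,dict(tape=(175,159,30,60),deck=(167,249,75,105),cup=(413,257,60,95)))
E
```

```text
lid ((-57.60828399658203, -120.5087890625), (108.93049621582031, 69.76686096191406), 0.354442298412323) [[-112.30000305175781, -86.0], [-111.9000015258789, -155.6999969482422], [-2.9000000953674316, -155.10000610351562], [-3.4000000953674316, -85.30000305175781]]
open -245 [-108.5 -106.2   -6.8   -4.5]
open -208 [-109.4 -106.8   -6.2   -4.3]
open -170 [-109.3 -107.3   -6.3   -4.7]
lid -150 [-110.  -107.7   -3.7   -1.9]
lid -124 [-110.9 -110.2   -3.9   -1.6]
lid -99 [-110.3 -108.7   -4.7   -2.1]
block y [-279.7 -263.3 -246.3]
tape (248, np.float64(46.5), array([683.1, 322.5]), array([113.3,  55.1]), 1.23) [[626.0, 349.0], [627.0, 294.0], [740.0, 296.0], [739.0, 351.0]]
deck (421, np.float64(91.0), array([413.1, 355.4]), array([68.1, 44. ]), 68.1) [[380.0, 332.0], [421.0, 316.0], [446.0, 379.0], [405.0, 395.0]]
cup (251, np.float64(80.2), array([ 384.9, -345.1]), array([68.4, 70.2]), 1.62) [[350.0, -311.0], [352.0, -381.0], [420.0, -379.0], [418.0, -309.0]]
```

Every reading is within about 2–3 mm. As a precaution I'll do one square push toward the strip, with one finger on each box.

```bash

python3 -m crank '[{"dp":[0,0,0],"turn":-0.145,"fingers":0.54},{"dp":[0,0,0],"turn":-0.145,"fingers":0.54},{"dp":[0,0,0],"turn":-0.145,"fingers":0.54},{"dp":[0,0,0],"turn":-0.145,"fingers":0.54},{"dp":[0,0,0],"turn":-0.145,"fingers":0.54}]' | tail -1
python3 -m crank '[{"dp":[0,0,0],"turn":-0.145,"fingers":0.54},{"dp":[0,0,0],"turn":-0.145,"fingers":0.54},{"dp":[0,0,0],"turn":-0.145,"fingers":0.54},{"dp":[0,0,0],"turn":-0.145,"fingers":0.54},{"dp":[0,0,0],"turn":-0.145,"fingers":0.54}]' | tail -1
python3 -m crank '[{"dp":[0,0,0],"turn":-0.11,"fingers":0.54},{"dp":[0,0,0],"turn":0,"fingers":0.54}]'
python3 - <<'E'
from h import *
plan(-160,-161,15,'y')
E
```

```text
opening: 66.6
opening: 67.0
time_s: 16.9
ee_pos: [565.8, 186.1, 142.0]
orientation: [0.704, 0.057, 0.705, -0.059]
contact_force: [0.7, -0.3, -0.3]
opening: 67.4
t 16.9 tcp strip [-148.2  133.9] z 142.0 F [ 0.7 -0.3 -0.3] open 67.4 q7 0.43 toolx [-0.002 -0.002 -1.   ]
turn -0.014 dp now [ 127.6 -294.7   -7.6] dp after turn [ 127.6 -294.6  -11.6] tool y after in strip [-0.  1.] tool z [ 1. -0.]
```

```bash

python3 -m crank '[{"dp":[0,-45,-8],"turn":-0.014,"fingers":0.54},{"dp":[0,-45,-8],"turn":0,"fingers":0.54},{"dp":[0,-45,0],"turn":0,"fingers":0.54},{"dp":[0,-45,0],"turn":0,"fingers":0.54},{"dp":[0,-45,0],"turn":0,"fingers":0.54}]' | tail -1
python3 -m crank '[{"dp":[0,-45,0],"turn":0,"fingers":0.54},{"dp":[0,-25,0],"turn":0,"fingers":0.54},{"dp":[0,0,0],"turn":0,"fingers":0.54}]'
python3 - <<'E'
from h import *
plan(-160,-161,15,'y')
E
```

```text
opening: 67.2
time_s: 17.7
ee_pos: [504.4, -106.8, 142.1]
orientation: [0.704, 0.055, 0.706, -0.057]
contact_force: [0.1, 0.3, -0.4]
opening: 67.1
t 17.7 tcp strip [-164.9 -164.9] z 142.1 F [ 0.1  0.3 -0.4] open 67.1 q7 0.92 toolx [-0.003 -0.003 -1.   ]
turn -0.008 dp now [127.    4.3   5.1] dp after turn [127.    4.3   5.2] tool y after in strip [-0.  1.] tool z [ 1. -0.]
```

```bash

python3 -m crank '[{"dp":[40,4,0],"turn":-0.008,"fingers":0.54},{"dp":[40,0,0],"turn":0,"fingers":0.54},{"dp":[35,0,0],"turn":0,"fingers":0.54},{"dp":[10,0,0],"turn":0,"fingers":0.54},{"dp":[0,0,8],"turn":0,"fingers":0.54}]' 
python3 -m crank '[{"dp":[0,0,8],"turn":0,"fingers":0.54},{"dp":[0,0,8],"turn":0,"fingers":0.54},{"dp":[0,0,5],"turn":0,"fingers":0.54},{"dp":[0,0,0],"turn":0,"fingers":0.54}]'
python3 - <<'E'
from h import *
plan(-124,-161,15,'y')
E
```

```text
time_s: 18.2
ee_pos: [512.6, -97.0, 17.3]
orientation: [0.704, 0.049, 0.707, -0.049]
contact_force: [1.3, 0.6, 0.1]
opening: 67.1
time_s: 18.6
ee_pos: [536.4, -100.2, 19.3]
orientation: [0.706, 0.049, 0.705, -0.049]
contact_force: [0.1, -0.1, 0.7]
opening: 67.6
t 18.6 tcp strip [-134.3 -153.5] z 19.3 F [ 0.1 -0.1  0.7] open 67.6 q7 0.78 toolx [ 0.002 -0.    -1.   ]
turn 0.012 dp now [ 4.3 -7.6 10.2] dp after turn [ 4.3 -7.5 10.3] tool y after in strip [-0.  1.] tool z [ 1. -0.]
```

```bash

python3 -m crank '[{"dp":[0,-6,2],"turn":0.012,"fingers":0.54},{"dp":[0,0,3],"turn":0,"fingers":0.54},{"dp":[0,0,3],"turn":0,"fingers":0.54},{"dp":[0,0,0],"turn":0,"fingers":0.54}]' 
python3 -m crank '[{"dp":[0,0,3],"turn":0,"fingers":0.54},{"dp":[0,0,0],"turn":0,"fingers":0.54}]'
python3 -m crank '[{"dp":[0,0,3],"turn":0,"fingers":0.54},{"dp":[0,0,0],"turn":0,"fingers":0.54}]'
python3 -m crank '[{"dp":[0,0,3],"turn":0,"fingers":0.54},{"dp":[0,0,0],"turn":0,"fingers":0.54}]'
python3 -m crank '[{"dp":[0,0,3],"turn":0,"fingers":0.54},{"dp":[0,0,0],"turn":0,"fingers":0.54}]'
python3 - <<'E'
from h import *
plan(-124,-161,15,'y'); print(read_state()['ft_torque'])
E
```

```text
time_s: 19.0
ee_pos: [542.2, -107.2, 18.4]
orientation: [0.705, 0.053, 0.705, -0.053]
contact_force: [0.1, -0.2, 0.5]
opening: 66.7
time_s: 19.2
ee_pos: [545.2, -107.5, 18.4]
orientation: [0.705, 0.053, 0.705, -0.053]
contact_force: [-1.3, 0.2, 0.7]
opening: 67.1
time_s: 19.4
ee_pos: [547.2, -107.8, 18.2]
orientation: [0.705, 0.053, 0.706, -0.053]
contact_force: [-1.6, -0.7, 1.5]
opening: 66.9
time_s: 19.6
ee_pos: [547.0, -107.8, 17.9]
orientation: [0.702, 0.052, 0.708, -0.053]
contact_force: [-9.9, 1.6, 7.7]
opening: 67.0
time_s: 19.8
ee_pos: [546.8, -107.9, 17.6]
orientation: [0.7, 0.052, 0.71, -0.054]
contact_force: [-16.7, 1.5, 12.6]
opening: 66.6
t 19.8 tcp strip [-122.8 -159.5] z 17.6 F [-16.7   1.5  12.6] open 66.6 q7 0.8 toolx [-0.014 -0.002 -1.   ]
turn 0.002 dp now [ 2.7 -1.4 -1.2] dp after turn [ 2.7 -1.4 -1.2] tool y after in strip [-0.  1.] tool z [ 1. -0.]
[ 0.20303705  3.0982804  -0.13120603]
```

```bash

python3 -m crank '[{"dp":[0,0,-20],"turn":0,"fingers":0.54},{"dp":[0,0,-25],"turn":0,"fingers":0.54},{"dp":[-45,0,0],"turn":0,"fingers":0.54},{"dp":[-50,0,0],"turn":0,"fingers":0.54},{"dp":[-40,0,0],"turn":0,"fingers":0.54}]' 
python3 -m crank '[{"dp":[0,45,0],"turn":0,"fingers":0.54},{"dp":[0,45,0],"turn":0,"fingers":0.54},{"dp":[0,45,0],"turn":0,"fingers":0.54},{"dp":[0,45,0],"turn":0,"fingers":0.54},{"dp":[0,45,0],"turn":0,"fingers":0.54}]'
python3 -m crank '[{"dp":[0,45,0],"turn":0,"fingers":0.54},{"dp":[0,45,0],"turn":0,"fingers":0.54},{"dp":[0,0,0],"turn":0,"fingers":0.54}]'
python3 - <<'E'
from h import *
plan(-60,-50,130,'x')
c=grab('top'); save(c,'top8.png'); np.savez('top8.npz',**{k:np.array(v) for k,v in c.items()})
f=cv2.resize(c['frame'][130:220,270:400],(780,540),interpolation=cv2.INTER_CUBIC); cv2.imwrite('pics/t8.png',f[:,:,::-1])
f=c['frame'].astype(int)
W=world(c);S=(W[...,:2]-O)@np.stack([EX,EY],1); z=W[...,2]
R,_=cv2.Rodrigues(c['rvec']); K=c['mtx']; C=-R.T@c['tvec'].reshape(3)
def ray(p,h):
    d=R.T@np.linalg.solve(K,[p[0],p[1],1]); return (C+d*(h-C[2])/d[2])[:2]
m=((f.min(2)>200)&(S[...,0]>-130)&(S[...,0]<10)&(S[...,1]>-165)&(S[...,1]<-70)&(z>52)&(z<66)).astype(np.uint8)
m=cv2.morphologyEx(m,cv2.MORPH_OPEN,np.ones((5,5)))
cs=max(cv2.findContours(m,0,2)[0],key=cv2.contourArea)
P=np.array([w2s(ray(p[0],60)) for p in cs]); r=cv2.minAreaRect(P.astype(np.float32)); print('lid',r)
o=objs(c,dict(open=(345,180,62.3,78),tape=(175,159,30,60),deck=(167,249,75,105),cup=(413,257,60,95))); print(w2s(o['open'][2]))
c=grab('scene'); save(c,'scene8.png')
f=cv2.resize(c['frame'][160:290,90:290],(800,520),interpolation=cv2.INTER_CUBIC); cv2.imwrite('pics/z8.png',f[:,:,::-1])
E
```

```text
time_s: 20.3
ee_pos: [509.9, -101.8, 155.7]
orientation: [0.706, 0.053, 0.704, -0.053]
contact_force: [1.2, -0.7, -0.4]
opening: 66.6
time_s: 20.8
ee_pos: [543.4, 121.9, 153.5]
orientation: [0.706, 0.053, 0.705, -0.053]
contact_force: [0.9, -0.7, -0.5]
opening: 66.9
time_s: 21.1
ee_pos: [555.0, 218.0, 154.7]
orientation: [0.706, 0.052, 0.705, -0.047]
contact_force: [-0.5, 0.8, -0.4]
opening: 67.1
t 21.1 tcp strip [-163.7  163.9] z 154.7 F [-0.5  0.8 -0.4] open 67.1 q7 0.42 toolx [ 0.002  0.007 -1.   ]
turn -1.559 dp now [  23.3 -215.2  101.2] dp after turn [  23.3 -103.7 -214. ] tool y after in strip [-1.  0.] tool z [0. 1.]
lid ((-55.288509368896484, -120.48344421386719), (104.54801177978516, 69.5167236328125), 0.12943188846111298)
open (904, np.float64(65.6), array([ 607.3, -161.4]), array([ 91.7, 104.6]), 81.01) [[548.0, -198.0], [652.0, -215.0], [666.0, -124.0], [563.0, -108.0]]
tape (16, np.float64(47.1), array([702.4, 341.5]), array([ 5.7, 26.6]), 58.36) [[690.0, 346.0], [712.0, 332.0], [715.0, 337.0], [693.0, 351.0]]
deck (420, np.float64(90.8), array([413. , 355.4]), array([66.2, 44. ]), 67.79) [[380.0, 333.0], [421.0, 316.0], [446.0, 378.0], [405.0, 394.0]]
[ -54.93754461 -203.37580041]
```

View pics/t8.png

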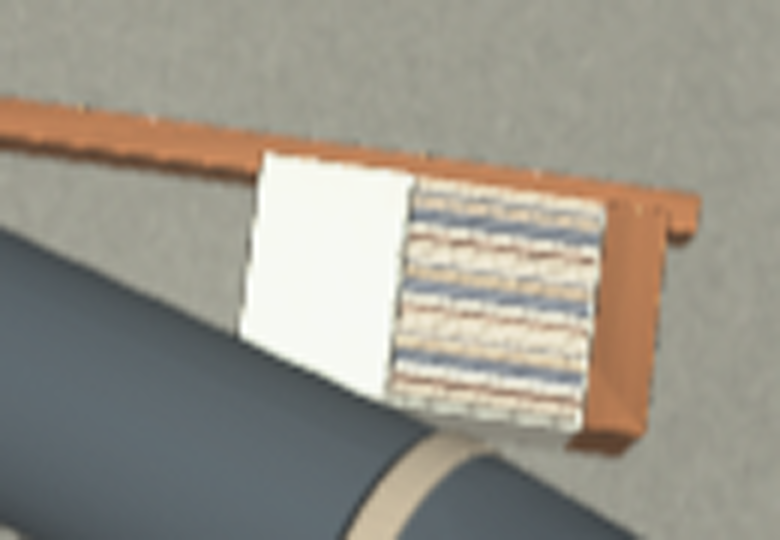

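View pics/z8.png

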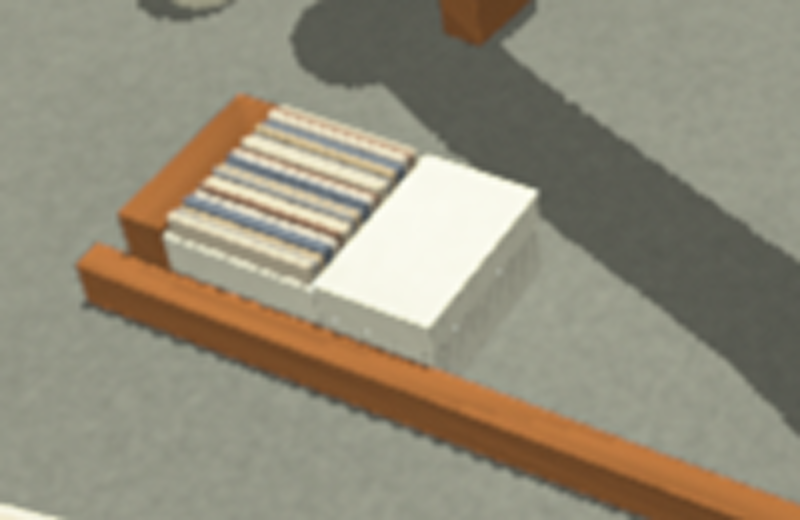

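Both crops show the boxes tight to the strip, to each other and to the block. I'll check that the tape hasn't moved, then hand in.

```bash

python3 - <<'E'
from h import *
a=dict(np.load('scene0.npz')); c=grab('scene')
for n,c_ in(('before',a),('now',c)):
    W=world(c_); z=W[...,2]
    for k,(u0,u1,v0,v1,lo,hi) in dict(tape=(330,410,255,325,38,56),deck=(390,440,170,230,80,100),cup=(118,158,115,165,70,95)).items():
        s=W[v0:v1,u0:u1]; m=(s[...,2]>lo)&(s[...,2]<hi); p=s[m][:,:2].astype(np.float32); print(n,k,np.round((p.min(0)+p.max(0))/2,1))
s=read_state(); print(s['time_s'],s['contact_force'].round(1) if hasattr(s['contact_force'],'round') else s['contact_force'])
close_job()
E
```

```text
before tape [676.9 300.5]
before deck [412.6 354. ]
before cup [ 386.  -346.3]
now tape [676.2 300.6]
now deck [411.7 354. ]
now cup [ 384.8 -346.7]
21.25 [ 0.5 -0.5 -0.2]
the job is handed in; nothing more can be done
```

The row is closed up and handed in at 21.25 s, with the arm clear of everything. I pushed the open box and then the lidded box square against the strip. Then I slid both along it in one push until the open box stopped against the end block, with the lidded box against it. A final push pressed both onto the strip together.

- **Boxes:** my last measurements put the open box at (-54.9, -203.4) and the lidded box at (-55.3, -120.5) in the strip's frame. The targets were (-55, -202.5) and (-55, -120), and both boxes are square to the strip within about half a degree. The close-up pictures show no gaps.
- **Other things:** the tape, deck case and cup read within about 1 mm of where they started.
- **Forces:** the highest wrist force I read was about 25 N.
- **Limits of the checks:** the cameras resolve only about 1–3 mm, so a smaller gap would not show. The arm partly hid the lidded box in the last top picture, and it also hid the tape and cup there, so I checked those two from the scene camera.

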